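Set the wet saw's tilting table to 45 degrees and hold it

TASK

The switched-off wet saw is to be set up for a mitre cut: take the red tile off its tilting table and lay it flat and gently in the white tray. Then lift the tilting table to 45 degrees, not letting it drop back on the way, and finish while still holding it there by the gripper alone, so that I can tighten its clamp knobs. Do not disturb the panel, the hand tools, the jar or the bowl.

Things in the scene. Friction and masses are not known exactly. Their poses are not given: they have to be found in the camera images.
- saw: wet tile saw, blue tub, steel deck, fixed; 370 mm (its x) by 330 mm (its y), deck top 150 mm up. Origin on the table under the tub's middle, z up. The deck's -x half, towards the robot, tilts; past the hinge a blade under a hood (x -28 to 8, y -95 to 105 mm, top 221 mm up), then the fixed half. On each y end a quadrant on the flap: its thick red tick meets the tub's red pointer at 45 degrees
- flap: the tilting table: steel sheet 4 mm thick, 330 mm along y, from 3 to 170 mm out from the hinge along its own -x, then the lift bar; about 0.9 kg (varies by 20 %), on a loose hinge, so it falls flat when let go. Origin on the hinge line, mid-thickness of the sheet; its axes are the saw's when it lies flat
- tilt (a joint): angle of the tilting table: 0 = lying flat, level with the deck, growing as the bar side is lifted, 0.785 rad = 45 degrees; it can go to 1.1
- flap_hinge (a point): middle of the hinge line, which runs along the saw's y; 148 mm above the table, 20 mm from the saw's origin towards its -x; does not move
- lift_bar (a point): middle of the lift bar, on its axis: a round bar parallel to the hinge line and 215 mm from it, with a black sleeve 16 mm thick, 110 mm long. Legs 72 mm either side of the middle hold it 45 mm clear of the sheet's edge, free beneath (148 mm above the table when flat), so it can be pinched from above; it turns between the fingers as the table tilts
- tile: loose red ceramic tile, 100 mm (its x) by 50 mm (its y) by 8 mm thick, 95 g (varies by 20 %), lying flat on the tilting table, its long side roughly across the hinge line; origin at the centre of its underside
- tray: white plastic tray, fixed, 200 mm (its x) by 150 mm (its y) outside, walls 5 mm thick and 32 mm high, black floor 7 mm up; origin at the centre of its underside. It may stand on either side of the saw
- panel: unfinished mosaic on a board, fixed, 195 by 145 by 18 mm; origin at the centre of its underside; it stands on the other side of the saw
- nippers_red: tile nippers with red handles, 155 mm long, lying flat, 18 mm thick; origin under the pivot, +x towards the jaws
- nippers_blue: tile nippers with blue handles, 155 mm long, lying flat, 18 mm thick; origin under the pivot, +x towards the jaws
- wheel_nippers: wheeled nippers with black handles, 160 mm long, lying flat, 18 mm thick; origin under the pivot, +x towards the wheels
- glue_jar: white jar of adhesive, 68 mm across, 85 mm tall; origin at the centre of its underside
- bowl: white bowl of small tesserae, 116 mm across, 40 mm tall; origin at the centre of its underside
- spreader: adhesive spreader (a spatula), 200 mm long, lying flat
Mind the look-alikes: they are no part of the job. Of the things that look like the glue_jar, take the one that is farthest to the robot's right at the start. There is more than one size of the nippers_blue; the one meant has the size given above.

How it is judged:
By the outcome, as a careful person would: the job done as asked, in the order asked, and still so for the second after the job is handed in, while the arm keeps its last pose, push and grip.
It also fails if it takes over 54 s, if anything falls off the work surface, if the arm or the gripper's body presses on something with over 40 N, if the wrist force passes 120 N, or if a joint passes its speed limit or range.

ROBOT

A 6-joint arm with a two-finger parallel gripper is mounted at the origin on the work surface. World frame = base frame: x ahead of the robot, y to its left, z up, the work surface at z = 0. Lengths are in m, angles in rad, forces in N, time in s.
With the tool pointing down it reaches from about 0.325 to 0.75 m from the base axis. Payload 7.6 kg.
Tool frame: the origin (TCP) lies between the finger pads; the fingertips stand 25 mm ahead of it and the grasp point (between the pads) lies 6 mm ahead of it; z points along the fingers, y is the line along which they close (so a half turn about z gives the same grasp; the last joint's range is limited). The gripper opens to 85 mm and grips with 20 to 120 N. Pads are 22 mm wide; open, the fingers measure 114 mm over their backs; the gripper's body (76 mm by 85 mm) begins 54 mm behind the grasp point. The pads swing forward as they close: fully open they stand 13 mm farther back than shut.
Start: joints at [-1.37, 0.052, 1.401, -0, 1.689, -0.07], TCP at [0.14, -0.506, 0.256] pointing down, gripper open.
Joint ranges: [-2.9, 2.9], [-0.91, 2.17], [0.12, 2.37], [-1.06, 4.2], [0.26, 2.73], [-2.93, 2.93]. Speed limits (rad/s): [2.57, 2.57, 3.01, 3.14, 3.14, 3.14].

INTERFACE

Orientations are given as [roll, pitch, yaw] about the fixed x, y, z axes, in that order (R = Rz(yaw) Ry(pitch) Rx(roll)).
In Python, from station import state, camera, order gives the robot as it stands.
- The arm moves only by the shell command python3 -m pendant 'ROWS' [FORCE]. ROWS is JSON, a list of rows, each a list of 3 entries, a list of its own where there are three numbers: the shift along the tool's x, y, z in cm, then the turn about the tool's z in rad, then the opening, from 0 (shut) to 1 (fully open). In form: [[[x, y, z], spin, gripper], ...]. A call has 1 to 5 rows; each row is the pose to reach, as a shift and turn from the pose commanded when the call began, along the tool's axes at that moment; what a row does not reach only later rows make up. A row lasts 1/8 s, in which the tool goes at most 62.5 mm and 10.7 degrees, less where a joint would pass 70% of its speed; a pose out of reach is approached as far as the arm can. A call with a gripper value outside its range is refused whole. The fingers move at their own pace and stop on an object; FORCE is the grip in N (left out, the last holds). Time passes only in rows, so rows that repeat a pose let the fingers close. It gives the time, the measured TCP pose, the force, the opening and the grip force at its end, in the units of the state.
- state(): the state, without advancing time (a new reading comes with each control period).
- camera(name): name is "scene" or "top" or "wrist"; returns a dict with "image" (480x640x3 uint8, red, green, blue), "fx", "fy", "cx", "cy" (pixels), "rvec" (rotation vector, rad) and "tvec" (3), from world to camera coordinates, as OpenCV has them; the wrist camera has in their place "tool_from_camera" (4x4, takes a point from camera to tool coordinates, whose origin is the TCP and whose axes are the flange's). Camera axes: x right, y down, z forward; pixel columns grow to the right and rows downward; lengths in m; the calibration is good to about 2 mm. A picture is of the moment at which its call begins: read the wrist's pose just before it. There is no depth.
- order.sign_off(): hands the job in; it is judged then, once.
The state is a dict: "clock": time; "qpos": joint angles; "joint_vel": joint speeds; "joint_torque": joint torques, N m; "tcp_pos": TCP position; "eef_rot": TCP orientation; "ft_force": force on the tool from outside, world axes, zero at the start; "wrist_torque": the same for the moment, N m; "finger_gap": finger opening in m; "grasp_force": force on a finger pad.
Only numpy, scipy, OpenCV 4.12 (cv2) and the standard library are available. Lean on these libraries where they do the work, as an engineer would, in place of code of your own. Each camera call takes 0.05 s, during which the arm holds its last target. There are 200 camera calls.

## Working session

There is one attempt and no reset: what is moved stays moved. The work goes in short steps, Python scripts to look and compute and a shell command to move; the robot and the scene stay as the last step left them, time stands still between calls to the robot, and variables do not carry over. Pictures are saved under pics/ and viewed, at most 13 in all, crops included, and the job is handed in when it is done.

```bash
mkdir -p pics
python3 - <<'E'
from station import state,camera
import cv2
s=state();print(s)
for n in("top","scene"):
    c=camera(n);cv2.imwrite(f"pics/{n}0.png",c["image"][:,:,::-1]);print(n,{k:v for k,v in c.items() if k!="image"})
E
```

```text
{'clock': 0.0, 'qpos': array([-1.37027748e+00,  5.28413185e-02,  1.40171790e+00, -2.05807958e-05,
        1.68859526e+00, -7.03039091e-02]), 'joint_vel': array([-7.89310939e-05,  6.56835926e-04, -6.60910580e-05,  6.30478946e-04,
        4.94878557e-04,  3.77389091e-04]), 'joint_torque': array([-2.19308436e-03, -3.81666005e+01, -3.60198355e+01, -1.20106206e-04,
        6.00310683e-03,  1.73462593e-05]), 'tcp_pos': array([ 0.14041384, -0.5056067 ,  0.25547346]), 'eef_rot': array([-3.14003325e+00, -8.93204953e-05,  2.70820281e-01]), 'ft_force': array([-0.64429366, -0.16537741,  0.07469628]), 'wrist_torque': array([0.06078515, 0.00730108, 0.0192729 ]), 'grasp_force': 0.0, 'finger_gap': 0.08523370913096773}
top {'fx': 575.7282739848378, 'fy': 575.7282739848378, 'cx': 322.1227166133322, 'cy': 230.9002153875721, 'rvec': array([ 2.1208502 , -2.10071003,  0.22719095]), 'tvec': array([-1.04925540e-03,  5.30436410e-01,  1.77067476e+00])}
scene {'fx': 512.5096994354807, 'fy': 512.5096994354807, 'cx': 319.4333903695806, 'cy': 244.83294719787847, 'rvec': array([ 1.96732532,  1.32415825, -0.60641985]), 'tvec': array([-0.18869952, -0.25257873,  2.1680046 ])}
```

View pics/top0.png

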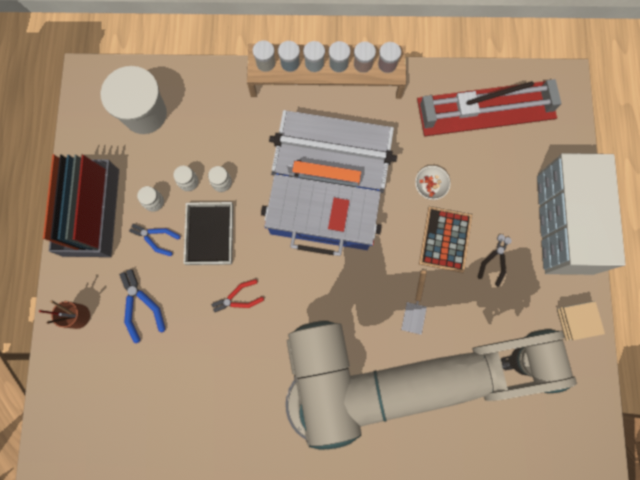

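View pics/scene0.png

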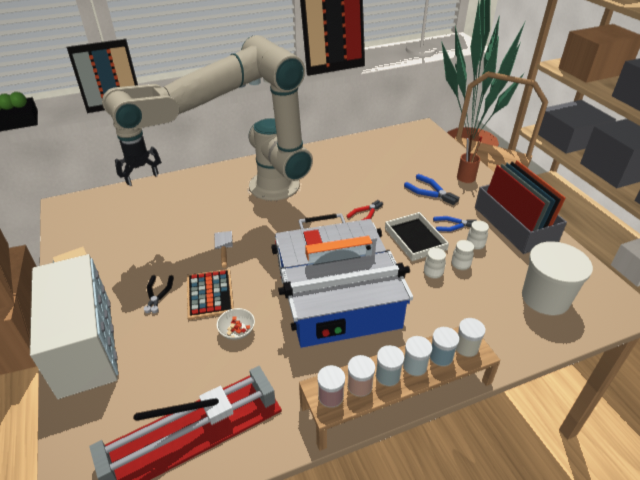

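The top view has robot ahead = up. The saw is around (325,190), the red tile at about (339,214), the lift bar at about (317,249), and the tray at about (209,233), on the robot's left. The panel is on the right. I'll enlarge the saw and tray.

Run:
```python
import cv2
i=cv2.imread("pics/top0.png")[160:275,175:395]
cv2.imwrite("pics/crop.png",cv2.resize(i,None,fx=3.6,fy=3.6,interpolation=cv2.INTER_CUBIC))
```

```text
(no output)
```

View pics/crop.png

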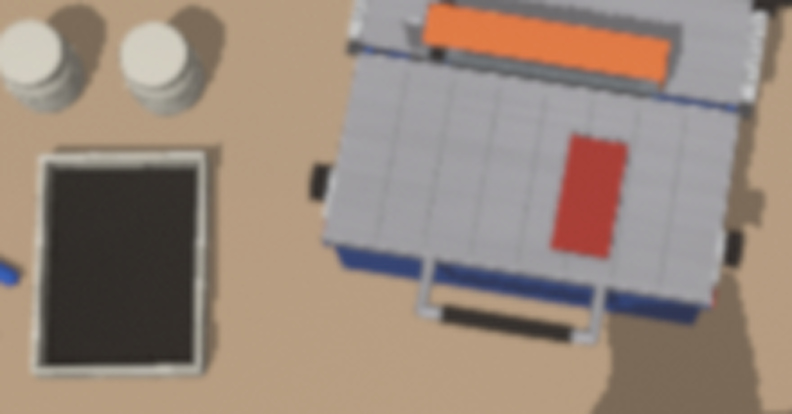

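The crop shows the tile corners at (571,135), (627,144), (608,258) and (551,248). The sleeve ends are at (442,314) and (571,334), and the tray rim runs from (38,155) to (201,373).

```bash
cat > h.py <<'E'
import numpy as np,cv2
from scipy.spatial.transform import Rotation as Ro
def ray(c,px,z):
    R=cv2.Rodrigues(c["rvec"])[0];C=-R.T@c["tvec"]
    d=R.T@np.array([(px[0]-c["cx"])/c["fx"],(px[1]-c["cy"])/c["fy"],1]);return C+d*(z-C[2])/d[2]
def raywrist(c,s,px,z):
    T=c["tool_from_camera"];R=Ro.from_euler("xyz",s["eef_rot"]).as_matrix()
    C=R@T[:3,3]+s["tcp_pos"]
    d=R@T[:3,:3]@np.array([(px[0]-c["cx"])/c["fx"],(px[1]-c["cy"])/c["fy"],1]);return C+d*(z-C[2])/d[2]
def delta(s,p,yaw=None):
    "tool-axes shift in cm from the present pose to p (TCP)"
    R=Ro.from_euler("xyz",s["eef_rot"]).as_matrix()
    return (R.T@(np.array(p)-s["tcp_pos"])*100).round(2)
E
python3 - <<'E'
from h import *
from station import camera,state
c=camera("top")
def P(l,z): return np.array([ray(c,((x+.5)/3.6-.5+175,(y+.5)/3.6-.5+160),z) for x,y in l])
np.set_printoptions(precision=4,suppress=True)
t=P([(571,135),(627,144),(608,258),(551,248)],.158);print("tile",t.mean(0),t, np.linalg.norm(t[3]-t[0]),np.linalg.norm(t[1]-t[0]))
v=(t[0]+t[1]-t[2]-t[3]);print("tile yaw",np.arctan2(v[1],v[0]))
b=P([(442,314),(571,334)],.148);v=b[0]-b[1];print("bar",b.mean(0),b,np.linalg.norm(v),"saw yaw",np.arctan2(-v[0],v[1]))
f=P([(323,241),(712,304),(740,107),(357,52)],.15);v=f[0]-f[1];print("flap",f,np.linalg.norm(v),np.arctan2(-v[0],v[1]))
r=P([(38,155),(207,152),(201,373),(33,374)],.032);v=r[0]+r[1]-r[2]-r[3];print("tray",r.mean(0),r,np.arctan2(v[1],v[0]))
w=camera("wrist");print(w["tool_from_camera"],w["fx"])
E
```

```text
tile [ 0.5609 -0.0442  0.158 ] [[ 0.6136 -0.0286  0.158 ]
 [ 0.6062 -0.0758  0.158 ]
 [ 0.508  -0.0599  0.158 ]
 [ 0.516  -0.0124  0.158 ]] 0.09890802718659512 0.04772890311096345
tile yaw -0.1619832377710884
bar [0.4532 0.024  0.148 ] [[ 0.4611  0.0776  0.148 ]
 [ 0.4453 -0.0297  0.148 ]] 0.10847793559862617 saw yaw -0.14635032517640664
flap [[ 0.5219  0.1782  0.15  ]
 [ 0.4714 -0.1468  0.15  ]
 [ 0.6419 -0.1721  0.15  ]
 [ 0.6873  0.1542  0.15  ]] 0.32883684510972333 -0.15398382677083802
tray [0.5268 0.3708 0.032 ] [[0.625  0.4496 0.032 ]
 [0.6293 0.2973 0.032 ]
 [0.4277 0.2941 0.032 ]
 [0.4253 0.4422 0.032 ]] 0.02635975820575916
[[-0.001  -0.9647 -0.2632  0.0659]
 [ 1.     -0.0011  0.      0.0007]
 [-0.0003 -0.2632  0.9647 -0.1167]
 [ 0.      0.      0.      1.    ]] 358.72027217545053
```

Run:
```python
from h import *
from station import state
s=state();print(delta(s,[.561,-.044,.26]))
```

```text
[ 52.88 -33.24  -0.39]
```

```bash
python3 -m pendant '[[[4.5,-2.8,-1.5],0.1,1],[[9,-5.7,-4],0.2,1],[[13.5,-8.5,-4],0.3,1],[[18,-11.3,-4],0.43,1],[[22.5,-14.1,-4],0.43,1]]'
python3 - <<'E'
from h import *
from station import state
s=state();print(s["qpos"],delta(s,[.561,-.044,.30]),s["eef_rot"])
E
```

```text
clock: 0.82
tcp_pos: [0.3204, -0.3084, 0.2963]
eef_rot: [3.141, -0.0, -0.161]
ft_force: [0.3, -1.0, 0.5]
finger_gap: 0.0854
grasp_force: 0.0
[-8.49351569e-01 -1.83512778e-01  1.54687370e+00 -6.69830776e-06
  1.77799393e+00  8.82291794e-01] [ 19.52 -29.95  -0.38] [ 3.14143650e+00 -1.79465018e-04 -1.60848401e-01]
```

```bash
python3 -m pendant '[[[3,-4.6,0],0,1],[[6,-9.2,0],0,1],[[9,-13.8,0],0,1],[[12,-18.4,0],0,1],[[15,-23,0],0,1]]'; python3 -m pendant '[[[3,-4.6,0],0,0.8],[[4.5,-6.95,0],0,0.7],[[4.5,-6.95,2],0,0.7],[[4.5,-6.95,4],0,0.7],[[4.5,-6.95,4],0,0.7]]';  python3 - <<'E'
from h import *
from station import state,camera
s=state();c=camera("wrist");cv2.imwrite("pics/w1.png",c["image"][:,:,::-1])
print(s["tcp_pos"],s["eef_rot"],s["ft_force"],s["finger_gap"],delta(s,[.561,-.044,.21]))
E
```

```text
clock: 1.45
tcp_pos: [0.5051, -0.1049, 0.2962]
eef_rot: [3.141, -0.0, -0.159]
ft_force: [0.8, -1.8, 0.8]
finger_gap: 0.0851
grasp_force: 0.0
clock: 2.08
tcp_pos: [0.5589, -0.0449, 0.2543]
eef_rot: [3.141, 0.004, -0.159]
ft_force: [-0.6, 0.6, 1.3]
finger_gap: 0.0598
grasp_force: 0.0
[ 0.55889206 -0.04486144  0.25430961] [ 3.14146775  0.00404734 -0.15908877] [-0.59280103  0.58528853  1.34681599] 0.05983833798902452 [ 0.21 -0.12  4.43]
```

View pics/w1.png

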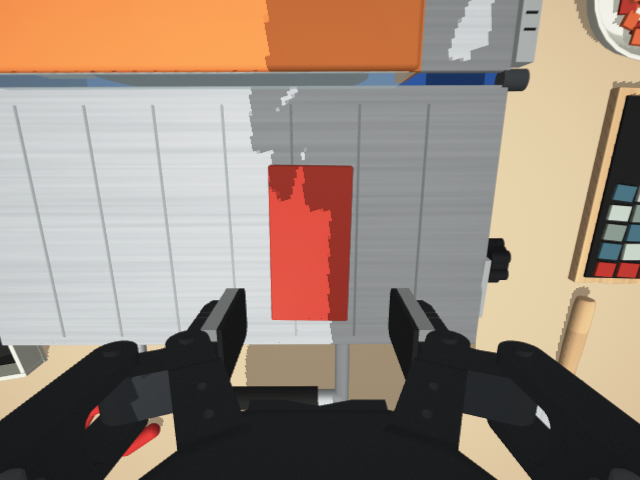

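The wrist view shows the tile corners at (268,166), (353,166), (348,320) and (272,320), lying square between the open fingers.

Run:
```python
from h import *
from station import state,camera
s=state();c=camera("wrist")
t=np.array([raywrist(c,s,p,.158) for p in[(268,166),(353,166),(348,320),(272,320)]]);v=t[0]+t[1]-t[2]-t[3]
print(t,t.mean(0),np.arctan2(v[1],v[0]),np.linalg.norm(v)/2,np.linalg.norm(t[0]-t[1]),np.linalg.norm(t[2]-t[3]))
m=t.mean(0);print(s["tcp_pos"],delta(s,[m[0],m[1],.19]))
```

```text
[[ 0.61666432 -0.02589018  0.158     ]
 [ 0.60871347 -0.07508036  0.158     ]
 [ 0.51050996 -0.05852532  0.158     ]
 [ 0.51851466 -0.00903395  0.158     ]] [ 0.5636006  -0.04213245  0.158     ] -0.16854475688699663 0.09958775094936934 0.04982860950276333 0.05013452595062447
[ 0.55931049 -0.04498983  0.25589077] [ 0.39 -0.35  6.59]
```

```bash
python3 -m pendant '[[[0.4,-0.3,2.5],0.01,0.7],[[0.4,-0.3,5],0.01,0.66],[[0.4,-0.3,6.6],0.01,0.66],[[0.4,-0.3,6.8],0.01,0.66],[[0.4,-0.3,7],0.01,0.66]]'; python3 -m pendant '[[[0,0,0.2],0,0.66],[[0,0,0.4],0,0.66],[[0,0,0.6],0,0.66],[[0,0,0.6],0,0.66]]'
python3 - <<'E'
from h import *
from station import state,camera
c=camera("wrist");cv2.imwrite("pics/w2.png",c["image"][240:440,150:490,::-1].repeat(2,0).repeat(2,1))
E
```

```text
clock: 2.8
tcp_pos: [0.5645, -0.0429, 0.1876]
eef_rot: [3.142, -0.002, -0.169]
ft_force: [-0.5, 0.4, 0.1]
finger_gap: 0.0563
grasp_force: 0.0
clock: 3.3
tcp_pos: [0.5639, -0.0427, 0.1801]
eef_rot: [3.142, 0.0, -0.169]
ft_force: [0.0, -1.0, 1.1]
finger_gap: 0.0568
grasp_force: 0.0
```

View pics/w2.png

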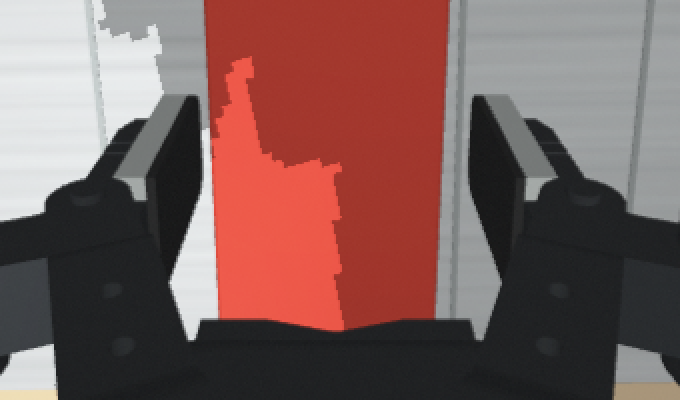

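The tile is centred between the fingers, whose tips are still above the flap. I'll feel downwards in small steps.

```bash
for i in 1; do python3 -m pendant '[[[0,0,0.15],0,0.66],[[0,0,0.3],0,0.66],[[0,0,0.3],0,0.66]]'; python3 -m pendant '[[[0,0,0.1],0,0.66],[[0,0,0.2],0,0.66],[[0,0,0.2],0,0.66]]'; done
```

```text
clock: 3.72
tcp_pos: [0.5639, -0.0427, 0.1771]
eef_rot: [3.141, 0.0, -0.169]
ft_force: [0.7, 0.6, 0.1]
finger_gap: 0.0563
grasp_force: 0.0
clock: 4.1
tcp_pos: [0.5639, -0.0427, 0.1752]
eef_rot: [3.142, 0.0, -0.169]
ft_force: [0.2, -0.2, -0.1]
finger_gap: 0.0562
grasp_force: 0.0
```

```bash
python3 -m pendant '[[[0,0,0.1],0,0.66],[[0,0,0.2],0,0.66],[[0,0,0.2],0,0.66]]'; python3 -m pendant '[[[0,0,0.1],0,0.66],[[0,0,0.1],0,0.66]]'
```

```text
clock: 4.47
tcp_pos: [0.5639, -0.0427, 0.1732]
eef_rot: [3.142, 0.0, -0.169]
ft_force: [1.2, 0.8, -0.4]
finger_gap: 0.0564
grasp_force: 0.0
clock: 4.72
tcp_pos: [0.5639, -0.0427, 0.1722]
eef_rot: [3.141, 0.0, -0.169]
ft_force: [-0.3, -0.2, 0.6]
finger_gap: 0.0563
grasp_force: 0.0
```

```bash
python3 -m pendant '[[[0,0,0],0,0.6],[[0,0,0],0,0.5],[[0,0,0],0,0.45],[[0,0,0],0,0.45],[[0,0,0],0,0.45]]' 35; python3 -m pendant '[[[0,0,-0.3],0,0.45],[[0,0,-0.8],0,0.45],[[0,0,-1.5],0,0.45],[[0,0,-2.5],0,0.45],[[0,0,-2.5],0,0.45]]'
python3 - <<'E'
from h import *
from station import state,camera
c=camera("wrist");cv2.imwrite("pics/w3.png",c["image"][:,:,::-1])
E
```

```text
clock: 5.35
tcp_pos: [0.5641, -0.0427, 0.1726]
eef_rot: [3.142, -0.001, -0.169]
ft_force: [0.7, -0.1, 4.3]
finger_gap: 0.0487
grasp_force: 37.0
clock: 5.98
tcp_pos: [0.5645, -0.0428, 0.1987]
eef_rot: [3.142, -0.002, -0.169]
ft_force: [0.5, -0.3, -1.3]
finger_gap: 0.049
grasp_force: 36.6
```

View pics/w3.png

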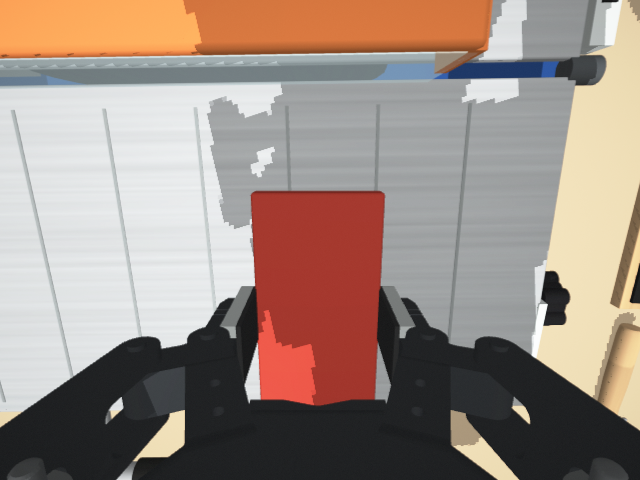

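The tile is held square and clear of the flap: gap 49 mm, grip 37 N. Next is the tray.

```bash
python3 - <<'E'
from h import *
from station import state
s=state();print(s["tcp_pos"],delta(s,[.527,.371,.27]))
E
python3 -m pendant '[[[0,0,-2],0,0.45],[[0,0,-5],0,0.45],[[0,0,-7],0,0.45],[[0,0,-7],0,0.45]]'
```

```text
[ 0.56421281 -0.04275615  0.19794301] [-10.63 -40.16  -7.22]
clock: 6.52
tcp_pos: [0.5645, -0.0428, 0.2687]
eef_rot: [3.142, -0.003, -0.169]
ft_force: [0.3, -0.2, -1.2]
finger_gap: 0.0486
grasp_force: 36.6
```

```bash
python3 -m pendant '[[[-0.6,-2.4,0],0,0.45],[[-1.7,-6.5,0],0,0.45],[[-3,-11.3,0],-0.05,0.45],[[-4.3,-16.1,0],-0.1,0.45],[[-5.5,-20.9,0],-0.195,0.45]]'
python3 - <<'E'
from h import *
from station import state
s=state();print(s["tcp_pos"],delta(s,[.527,.371,.27]))
E
```

```text
clock: 7.15
tcp_pos: [0.5443, 0.174, 0.2655]
eef_rot: [3.141, 0.002, 0.028]
ft_force: [0.4, 1.1, -1.2]
finger_gap: 0.0488
grasp_force: 36.6
[0.54425303 0.17401211 0.2654522 ] [ -1.17 -19.74  -0.46]
```

```bash
python3 -m pendant '[[[-0.3,-4.5,0],0,0.45],[[-0.6,-9,0],0,0.45],[[-0.9,-13.5,0],0,0.45],[[-1.1,-17,0],0,0.45],[[-1.2,-19.3,0],0,0.45]]';python3 -m pendant '[[[0,-0.3,2],0,0.45],[[0,-0.3,5],0,0.45],[[0,-0.3,9],0,0.45],[[0,-0.3,13],0,0.45],[[0,-0.3,13],0,0.45]]'
python3 - <<'E'
from h import *
from station import state,camera
s=state();print(s["tcp_pos"],delta(s,[.527,.371,.0296]))
c=camera("wrist");cv2.imwrite("pics/w4.png",c["image"][:,:,::-1])
E
```

```text
clock: 7.78
tcp_pos: [0.5272, 0.3667, 0.2649]
eef_rot: [3.14, 0.003, 0.027]
ft_force: [-0.4, -0.6, -0.3]
finger_gap: 0.0491
grasp_force: 36.6
clock: 8.4
tcp_pos: [0.5258, 0.3656, 0.131]
eef_rot: [3.136, 0.009, 0.025]
ft_force: [-0.4, -0.5, -0.4]
finger_gap: 0.0489
grasp_force: 36.7
[0.52581069 0.36564888 0.13104284] [ 0.23 -0.59 10.14]
```

View pics/w4.png

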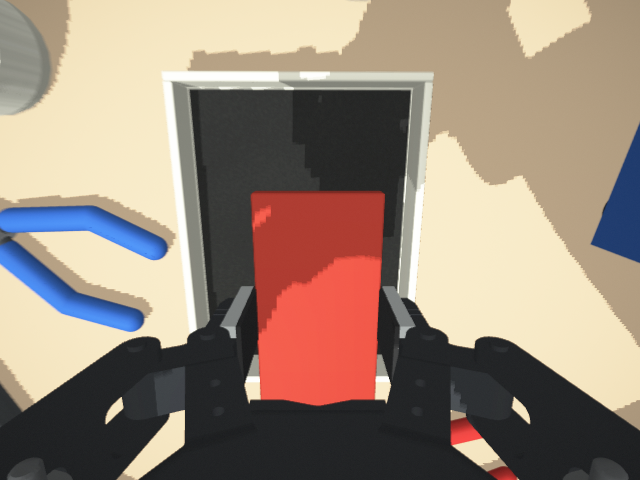

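The tile is level over the tray, about 6 mm right of its centre line (318 against 300 px). I'll correct that while descending.

```bash
python3 -m pendant '[[[0.1,-0.3,1.5],0,0.45],[[0.2,-0.6,4],0,0.45],[[0.2,-0.6,6.5],0,0.45],[[0.2,-0.6,8],0,0.45],[[0.2,-0.6,8.6],0,0.45]]';python3 -m pendant '[[[0,0,0.1],0,0.45],[[0,0,0.3],0,0.45],[[0,0,0.5],0,0.45],[[0,0,0.7],0,0.45],[[0,0,0.7],0,0.45]]'
```

```text
clock: 9.07
tcp_pos: [0.5298, 0.3742, 0.0509]
eef_rot: [3.141, 0.0, 0.026]
ft_force: [-0.3, 0.2, -0.6]
finger_gap: 0.0491
grasp_force: 36.7
clock: 9.7
tcp_pos: [0.5297, 0.3742, 0.0441]
eef_rot: [3.141, 0.0, 0.026]
ft_force: [-0.2, 0.6, -1.6]
finger_gap: 0.0489
grasp_force: 36.7
```

```bash
python3 -m pendant '[[[0,0,0.3],0,0.45],[[0,0,0.6],0,0.45],[[0,0,0.9],0,0.45],[[0,0,1.1],0,0.45],[[0,0,1.2],0,0.45]]';python3 -m pendant '[[[0,0,0.05],0,0.45],[[0,0,0.1],0,0.45],[[0,0,0.1],0,0.45]]'
```

```text
clock: 10.32
tcp_pos: [0.5297, 0.3742, 0.032]
eef_rot: [3.141, 0.0, 0.026]
ft_force: [-0.5, 0.2, -0.7]
finger_gap: 0.0491
grasp_force: 36.7
clock: 10.7
tcp_pos: [0.5298, 0.3742, 0.0313]
eef_rot: [3.142, -0.0, 0.026]
ft_force: [0.5, 0.3, 0.2]
finger_gap: 0.049
grasp_force: 36.7
```

```bash
python3 -m pendant '[[[0,0,0.05],0,0.45],[[0,0,0.1],0,0.45],[[0,0,0.1],0,0.45]]';python3 -m pendant '[[[0,0,0.05],0,0.45],[[0,0,0.05],0,0.45]]'
```

```text
clock: 11.08
tcp_pos: [0.5297, 0.3742, 0.0302]
eef_rot: [3.141, 0.0, 0.026]
ft_force: [0.3, -0.0, -0.2]
finger_gap: 0.0488
grasp_force: 36.7
clock: 11.32
tcp_pos: [0.5298, 0.3742, 0.0298]
eef_rot: [3.142, -0.0, 0.026]
ft_force: [-0.5, -0.2, -1.4]
finger_gap: 0.0488
grasp_force: 36.7
```

```bash
python3 -m pendant '[[[0,0,0.05],0,0.45],[[0,0,0.1],0,0.45],[[0,0,0.1],0,0.45]]';python3 -m pendant '[[[0,0,0.05],0,0.45],[[0,0,0.05],0,0.45]]'
```

```text
clock: 11.7
tcp_pos: [0.5298, 0.3743, 0.0297]
eef_rot: [3.142, -0.0, 0.026]
ft_force: [-3.6, -1.9, 5.5]
finger_gap: 0.0486
grasp_force: 37.4
clock: 11.95
tcp_pos: [0.5298, 0.3743, 0.0297]
eef_rot: [3.142, -0.0, 0.026]
ft_force: [-5.1, -2.7, 8.0]
finger_gap: 0.0489
grasp_force: 37.7
```

Contact at 8 N. I'll ease off, open slightly and rise.

```bash
python3 -m pendant '[[[0,0,-0.1],0,0.45],[[0,0,-0.1],0,0.58],[[0,0,-0.1],0,0.64],[[0,0,-0.1],0,0.72],[[0,0,-0.1],0,0.72]]' 30;python3 -m pendant '[[[0,0,-0.4],0,0.72],[[0,0,-1],0,0.72],[[0,0,-3],0,0.72],[[0,0,-6],0,0.72],[[0,0,-11],0,0.72]]'; python3 -m pendant '[[[0,0,-5],0,0.9],[[0,0,-10],0,0.9],[[0,0,-14],0,0.9],[[0,0,-16],0,0.9],[[0,0,-16],0,0.9]]';python3 - <<'E'
from h import *
from station import state,camera
s=state();print(s["qpos"])
c=camera("wrist");cv2.imwrite("pics/w5.png",c["image"][:,:,::-1])
E
```

```text
clock: 12.58
tcp_pos: [0.5297, 0.3742, 0.029]
eef_rot: [3.141, 0.0, 0.026]
ft_force: [0.9, -0.2, -0.4]
finger_gap: 0.0614
grasp_force: 0.0
clock: 13.2
tcp_pos: [0.5291, 0.3738, 0.1401]
eef_rot: [3.14, 0.002, 0.026]
ft_force: [-0.8, -0.9, -0.1]
finger_gap: 0.0612
grasp_force: 0.0
clock: 13.82
tcp_pos: [0.53, 0.3744, 0.303]
eef_rot: [-3.139, -0.005, 0.026]
ft_force: [-0.4, 0.3, -0.6]
finger_gap: 0.0769
grasp_force: 0.0
[ 5.58227524e-01  4.06850393e-01  8.98163750e-01 -8.91309826e-05
  1.83079827e+00  2.10314813e+00]
```

View pics/w5.png

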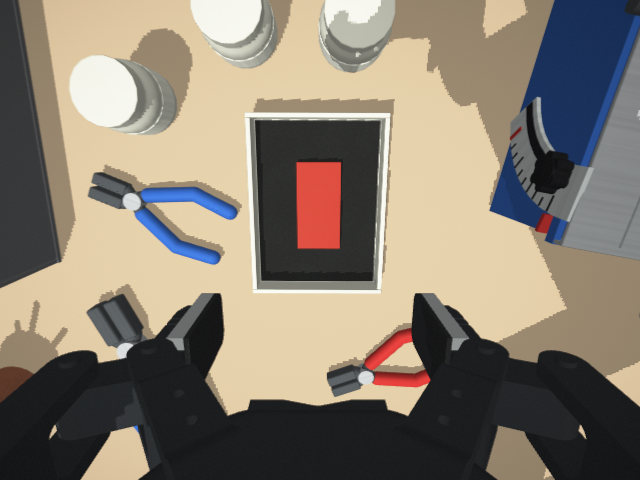

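The tile lies flat near the middle of the tray. Now to the bar.

```bash
python3 - <<'E'
from h import *
from station import state
s=state();print(delta(s,[.456,.026,.28]))
E
python3 -m pendant '[[[-0.5,2.5,0],-0.1,0.9],[[-1.3,7,0.5],-0.28,0.7],[[-2.2,11.6,0.5],-0.46,0.5],[[-3.1,16.3,0.5],-0.64,0.45],[[-4,21,0.5],-0.82,0.45]]';python3 - <<'E'
from h import *
from station import state
s=state();print(delta(s,[.456,.026,.28]),1.419-s["eef_rot"][2])
E
```

```text
[-8.28 34.63  2.  ]
clock: 14.5
tcp_pos: [0.4942, 0.1617, 0.2928]
eef_rot: [-3.14, 0.002, 0.852]
ft_force: [0.4, -0.2, -0.2]
finger_gap: 0.0383
grasp_force: 0.0
[-12.73   6.06   1.29] 0.5671464982501293
```

```bash
python3 -m pendant '[[[-4.2,2,0.4],-0.18,0.45],[[-8.2,3.9,0.8],-0.36,0.45],[[-11.5,5.5,1.2],-0.5,0.45],[[-12.7,6,1.2],-0.567,0.45],[[-12.7,6,1.2],-0.567,0.45]]';python3 - <<'E'
from h import *
from station import state,camera
s=state();print(s["tcp_pos"],s["eef_rot"],delta(s,[.456,.026,.2]))
c=camera("wrist");cv2.imwrite("pics/w6.png",c["image"][:,:,::-1])
E
```

```text
clock: 15.12
tcp_pos: [0.4553, 0.0278, 0.2812]
eef_rot: [-3.14, 0.0, 1.41]
ft_force: [-0.4, 0.1, 0.2]
finger_gap: 0.0379
grasp_force: 0.0
[0.45531174 0.02783688 0.28124709] [-3.13995532e+00  2.86088042e-04  1.41047919e+00] [-0.17  0.11  8.12]
```

View pics/w6.png

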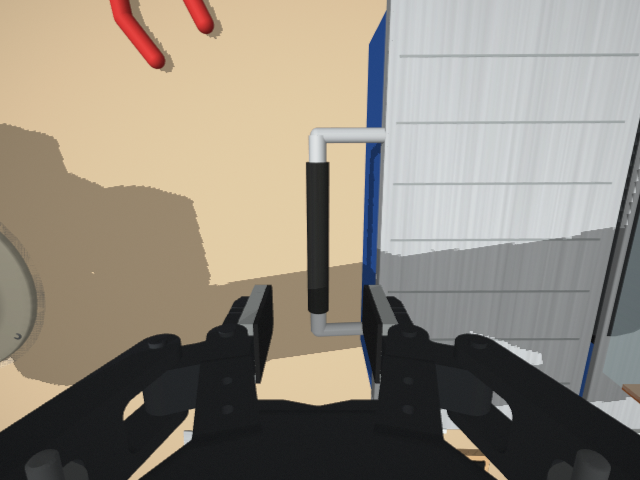

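The sleeve runs from (317,163) to (318,312), parallel to the pads.

Run:
```python
from h import *
from station import state,camera
s=state();c=camera("wrist")
b=np.array([raywrist(c,s,p,.148) for p in[(317,163),(318,312)]]);v=b[0]-b[1];m=b.mean(0)
print(b,m,np.linalg.norm(v),np.arctan2(v[1],v[0]),s["eef_rot"])
print(delta(s,[m[0],m[1],.154]))
```

```text
[[ 0.46340673  0.08078747  0.148     ]
 [ 0.44627222 -0.02923318  0.148     ]] [0.45483948 0.02577714 0.148     ] 0.11134691482875836 1.4162984684225688 [-3.14029360e+00  4.85725103e-05  1.41067799e+00]
[-2.700e-01 -1.000e-02  1.275e+01]
```

```bash
python3 -m pendant '[[[-0.2,0,3],-0.006,0.45],[[-0.3,0,7],-0.006,0.45],[[-0.3,0,10],-0.006,0.45],[[-0.3,0,12],-0.006,0.45],[[-0.3,0,12.7],-0.006,0.45]]';python3 -m pendant '[[[0,0,0],0,0.3],[[0,0,0],0,0.15],[[0,0,0],0,0.1],[[0,0,0],0,0.1],[[0,0,0],0,0.1]]' 40
python3 - <<'E'
from h import *
from station import state
s=state();print(s["tcp_pos"],s["eef_rot"],s["wrist_torque"])
E
```

```text
clock: 15.85
tcp_pos: [0.4548, 0.0262, 0.1537]
eef_rot: [-3.139, 0.0, 1.419]
ft_force: [0.5, -0.0, -0.7]
finger_gap: 0.0384
grasp_force: 0.0
clock: 16.48
tcp_pos: [0.455, 0.0259, 0.1562]
eef_rot: [-3.14, -0.0, 1.419]
ft_force: [-5.9, 1.2, 1.6]
finger_gap: 0.014
grasp_force: 39.3
[0.45495154 0.02589133 0.15617912] [-3.14035276e+00 -4.33483652e-04  1.41888624e+00] [ 0.2763972   0.95361658 -0.0344308 ]
```

The sleeve is held. Now I'll lift along the arc.

```bash
python3 -m pendant '[[[0,0.02,-0.5],0,0.1],[[0,0.07,-1.4],0,0.1],[[0,0.15,-2.5],0,0.1],[[0,0.26,-3.36],0,0.1],[[0,0.41,-4.19],0,0.1]]' 60
python3 - <<'E'
from station import state
s=state();print(s["tcp_pos"],s["eef_rot"],s["wrist_torque"])
E
```

```text
clock: 17.1
tcp_pos: [0.4586, 0.0253, 0.1975]
eef_rot: [-3.139, -0.0, 1.419]
ft_force: [-8.1, 3.9, -4.0]
finger_gap: 0.014
grasp_force: 58.7
[0.45864384 0.02525376 0.19745726] [-3.13854151e+00 -3.82861324e-04  1.41902541e+00] [ 0.67070432  1.52680909 -0.07699277]
```

```bash
python3 -m pendant '[[[0,0.18,-0.82],0,0.1],[[0,0.39,-1.64],0,0.1],[[0,0.64,-2.45],0,0.1],[[0,0.92,-3.25],0,0.1],[[0,1.22,-4.03],0,0.1]]'; python3 -m pendant '[[[0,0.34,-0.77],0,0.1],[[0,0.71,-1.53],0,0.1],[[0,1.1,-2.28],0,0.1],[[0,1.53,-3.01],0,0.1],[[0,1.99,-3.72],0,0.1]]'
python3 - <<'E'
from station import state
s=state();print(s["tcp_pos"],s["eef_rot"],s["wrist_torque"])
E
```

```text
clock: 17.73
tcp_pos: [0.4699, 0.0235, 0.238]
eef_rot: [-3.136, -0.0, 1.419]
ft_force: [-12.1, 4.4, -1.6]
finger_gap: 0.0139
grasp_force: 58.5
clock: 18.35
tcp_pos: [0.4889, 0.0206, 0.2766]
eef_rot: [-3.135, 0.0, 1.419]
ft_force: [-20.6, 4.0, 5.5]
finger_gap: 0.0139
grasp_force: 58.5
[0.48886314 0.02058968 0.27661207] [-3.13522701e+00  9.18295050e-05  1.41943721e+00] [ 0.75288527  3.99727434 -0.06384233]
```

Some radial load is building because the bar rolls slightly in the pads. I'll relieve it while continuing, then look.

```bash
python3 -m pendant '[[[0,0.2,-0.7],0,0.1],[[0,0.67,-1.38],0,0.1],[[0,1.15,-2.05],0,0.1],[[0,1.66,-2.7],0,0.1],[[0,2.15,-3.3],0,0.1]]'; python3 -m pendant '[[[0,0,0],0,0.1],[[0,0,0],0,0.1]]'
python3 - <<'E'
from station import state,camera
import cv2,numpy as np
s=state();print(s["tcp_pos"],s["eef_rot"],s["ft_force"],s["wrist_torque"])
w=camera("wrist")["image"][:,:,::-1];t=camera("top")["image"][170:270,240:400,::-1]
t=cv2.resize(t,(640,400),interpolation=cv2.INTER_CUBIC)
v=np.vstack([w,t]);cv2.imwrite("pics/w7.png",cv2.resize(v,None,fx=.68,fy=.68))
cv2.imwrite("pics/scene7.png",camera("scene")["image"][:,:,::-1]);cv2.imwrite("pics/wr7.png",w)
E
```

```text
clock: 18.98
tcp_pos: [0.5123, 0.0169, 0.3089]
eef_rot: [-3.141, -0.0, 1.419]
ft_force: [-3.2, 2.9, -3.1]
finger_gap: 0.0139
grasp_force: 58.5
clock: 19.23
tcp_pos: [0.5122, 0.0169, 0.3088]
eef_rot: [3.141, -0.0, 1.419]
ft_force: [-6.3, 2.8, 0.5]
finger_gap: 0.0137
grasp_force: 59.5
[0.51220903 0.01689585 0.30884388] [ 3.14100095e+00 -1.38219224e-04  1.41896292e+00] [-6.33889364  2.77581681  0.46691227] [ 0.52175709  1.15862593 -0.07204858]
```

View pics/w7.png

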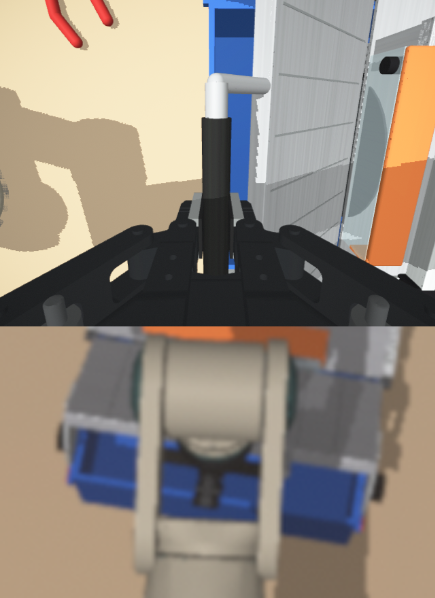

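By horizontal travel of the gripped bar (5.79 cm over the 21.5 cm radius), the tilt is about 43°. The height agrees once 6 mm of rolling between the pads is counted. I'll finish the last 2°.

```bash
python3 -m pendant '[[[0,0.2,-0.22],0,0.1],[[0,0.4,-0.44],0,0.1],[[0,0.5,-0.55],0,0.1],[[0,0.5,-0.55],0,0.1],[[0,0.5,-0.55],0,0.1]]'
cat > a.py <<'E'
from h import *
from station import state
s=state();d=np.array([s["tcp_pos"][0]-.45495,s["tcp_pos"][1]-.0259])
y=d@[np.cos(-.1547),np.sin(-.1547)];th=np.arccos(1-y/.215)
print(s["clock"],"y",y,"deg",np.degrees(th),"TCP-bar",s["tcp_pos"][2]-.148-.215*np.sin(th),s["ft_force"],s["tcp_pos"],s["finger_gap"],s["grasp_force"])
E
python3 a.py
python3 - <<'E'
import cv2
from station import camera
c=camera("wrist");cv2.imwrite("pics/wr8.png",c["image"][:,:,::-1])
i=cv2.imread("pics/wr8.png")[:330,250:570];cv2.imwrite("pics/wc8.png",cv2.resize(i,None,fx=1.8,fy=1.8))
E
```

```text
clock: 20.0
tcp_pos: [0.5168, 0.0162, 0.3137]
eef_rot: [-3.14, -0.0, 1.419]
ft_force: [-5.7, 3.6, -1.8]
finger_gap: 0.0137
grasp_force: 59.3
20.0 y 0.06259504061354589 deg 44.85774022874711 TCP-bar 0.014030608067859052 [-5.71201466  3.58282909 -1.82272078] [0.51678783 0.01619302 0.31368063] 0.0137099200051234 59.28215503692627
```

View pics/wc8.png

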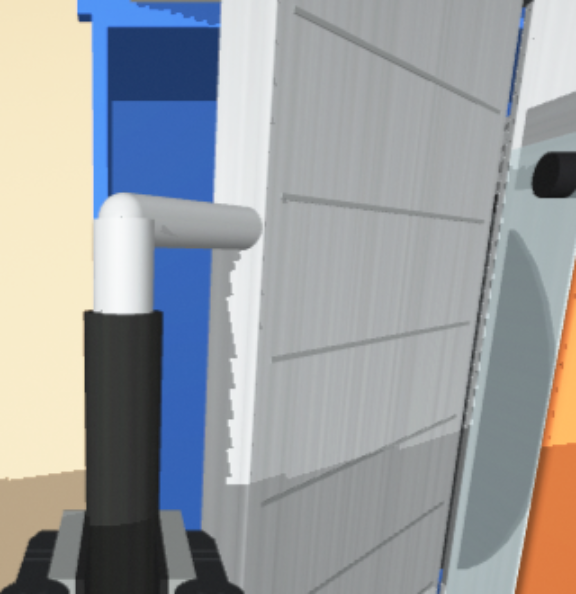

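The bar is gripped on the sleeve; the sheet's near edge runs from (280,0) to (245,480) in the crop. I'll use that as an independent angle check.

```bash
python3 - <<'E'
from h import *
from station import state,camera
s=state();c=camera("wrist");T=c["tool_from_camera"];R=Ro.from_euler("xyz",s["eef_rot"]).as_matrix()
yw=-.1547;X=np.array([np.cos(yw),np.sin(yw),0]);Y=np.array([-X[1],X[0],0]);Z=np.array([0,0,1.])
H=np.array([.4548,.0258,.148])+.215*X
def col(p,row,th,side):  # column where line (flap x=p,z=.002) crosses given row
    f=lambda y:H+Y*y+(-X*np.cos(th)+Z*np.sin(th))*p+(X*np.sin(th)+Z*np.cos(th))*.002
    q=[]
    for y in(0.02,.12):
        a=T[:3,:3].T@(R.T@(f(y)-s["tcp_pos"])-T[:3,3]);q.append([c["fx"]*a[0]/a[2]+c["cx"],c["fy"]*a[1]/a[2]+c["cy"]])
    q=np.array(q);return q[0,0]+(row-q[0,1])*(q[1,0]-q[0,0])/(q[1,1]-q[0,1])
for d in(42,43,44,45,46,47):print(d,[round(col(.17,r,np.radians(d),0),1) for r in(0,133,267)],[round(col(.003,r,np.radians(d),0),1) for r in (17,328)],[round(col(.215,r,np.radians(d),0),1) for r in(120,200)])
print("seen",280/1.8+250,(262.5)/1.8+250,245/1.8+250,"hinge",520/1.8+250,440/1.8+250,"bar",124/1.8+250)
E
python3 a.py
```

```text
42 [np.float64(385.7), np.float64(379.6), np.float64(373.5)] [np.float64(538.5), np.float64(493.2)] [np.float64(301.7), np.float64(302.4)]
43 [np.float64(391.6), np.float64(385.0), np.float64(378.4)] [np.float64(538.6), np.float64(493.3)] [np.float64(308.6), np.float64(308.9)]
44 [np.float64(397.8), np.float64(390.7), np.float64(383.5)] [np.float64(538.7), np.float64(493.4)] [np.float64(315.9), np.float64(315.8)]
45 [np.float64(404.2), np.float64(396.5), np.float64(388.8)] [np.float64(538.8), np.float64(493.5)] [np.float64(323.6), np.float64(323.1)]
46 [np.float64(410.8), np.float64(402.6), np.float64(394.3)] [np.float64(538.9), np.float64(493.5)] [np.float64(331.8), np.float64(330.9)]
47 [np.float64(417.7), np.float64(408.9), np.float64(400.0)] [np.float64(539.0), np.float64(493.6)] [np.float64(340.5), np.float64(339.1)]
seen 405.55555555555554 395.83333333333337 386.1111111111111 hinge 538.8888888888889 494.44444444444446 bar 318.8888888888889
20.1 y 0.06259635494817545 deg 44.858236803027374 TCP-bar 0.014052987109434839 [-5.65947515  2.26967377 -0.90664092] [0.51678819 0.01618675 0.31370433] 0.013417853815223176 59.28193151950836
```

The image check gives about 44.9°, matching the 44.9° from the arm. The hold is steady, so I'm handing in.

```bash
python3 -c "
from station import order;print(order.sign_off())"
```

```text
the job is handed in; nothing more can be done
None
```

The red tile lies flat in the white tray, and the tilting table is at about 44.9°, held by the gripper alone; the job is handed in at about 20 s on the clock.

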